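# Purge the gauge air line with the orange push-pull knob

### The arm

A 7-joint arm with a two-finger parallel gripper is mounted at the origin on the work surface. World frame = base frame: x ahead of the robot, y to its left, z up, the work surface at z = 0. Lengths are in m, angles in rad, forces in N, time in s.
With the tool pointing down it reaches from about 0.4 to 0.85 m from the base axis. Payload 10.4 kg.
Tool frame: the origin (TCP) lies between the finger pads; the fingertips stand 14 mm ahead of it and the grasp point (between the pads) lies 5 mm behind it; z points along the fingers, y is the direction in which the jaws open and shut (so a half turn about z gives the same grasp; the last joint's range is limited). The gripper opens to 87 mm and grips with 3 to 60 N. Pads are 19 mm wide; open, the fingers measure 117 mm over their backs; the gripper's body (75 mm by 190 mm) begins 51 mm behind the grasp point.
Start: joints at [1.124, 0.332, -0.065, 1.46, 0.022, 1.35, -0.088], TCP at [0.257, -0.57, 0.237] pointing down, gripper open.
Joint ranges: [-2.6, 2.6], [-0.5, 2.12], [-1.47, 1.34], [0.16, 2.42], [-1.27, 4.41], [0.06, 2.06], [-2.6, 2.6]. Speed limits (rad/s): [2.22, 2.22, 2.79, 2.79, 3.14, 3.14, 3.14].

### API

Orientations are given as a unit quaternion [x, y, z, w].
In Python, from bench import readout, camera, calibration, order gives the robot as it stands.
- The arm moves only by the tool apply_moves, never from a script. Its argument "deltas" is a list of rows, each an object with "translation": the shift along the world's x, y, z in m, a list of three; "turn": the turn, a rotation vector about the world's x, y, z in rad, a list of three; "hand": the finger opening in m, from 0 to 0.087. A call has 1 to 5 rows; each row shifts and turns the pose as measured when the row begins; what a row does not reach is not made up. A row lasts 1/10 s, in which the tool goes at most 50 mm and 8.59 degrees, less where a joint would pass 70% of its speed; a pose out of reach is approached as far as the arm can. A call with a gripper value outside its range is refused whole. The fingers move at their own pace and stop on an object; "newtons" is the grip in N (left out, the last holds). Time passes only in rows, so rows that do not move let the fingers close. It gives the time, the measured TCP pose, the force and the opening at its end, in the units of the state.
- readout.read_state(): the state, without advancing time (a new reading comes with each control period).
- camera(name): name is "side" or "top" or "wrist"; returns the picture (400x640x3 uint8, red, green, blue); there is no depth.
- calibration(name): a dict with "fx", "fy", "cx", "cy" (pixels), "D" ([k1, k2, p1, p2, k3] as OpenCV has them; the pictures are not rectified), "extrinsics" (4x4, takes a point from world to camera coordinates). Camera axes: x right, y down, z forward; pixel columns grow to the right and rows downward; lengths in m; the calibration is good to about 2 mm. A picture is of the moment at which its call begins: read the wrist's pose just before it. calibration takes no time and is no camera call; for the wrist camera it gives the pose at the moment of the call.
- order.close_job(): hands the job in, once; it reports no verdict.
The state is a dict: "time": time; "joint_positions": joint angles; "joint_vel": joint speeds; "joint_torque": joint torques, N m; "ee_pos": TCP position; "eef_rot": TCP orientation; "ft_force": force on the tool from outside, world axes, zero at the start; "torque": the same for the moment, N m; "width": finger opening in m.
Only numpy, scipy, OpenCV 4.12 (cv2) and the standard library are available. Lean on these libraries where they do the work, as an engineer would, in place of code of your own. Each camera call takes 0.05 s, during which the arm holds its last target. There are 200 camera calls.

### The job

Before the next part is gauged, purge the air line: pull the orange knob on the three-knob air panel straight up to its on detent, leave it out for a good second, then push it fully back in and let go. Leave the black knob pulled out and the blue knob pushed in, as they are.

Things in the scene. Friction and masses are not known exactly. Their poses are not given: they have to be found in the camera images.
- purge_head (a point): Centre of the orange knob's head: upright cylinder, 34 mm diameter, 26 mm tall, on a 12 mm stem; moves with the knob. Pushed in, its underside is 18 mm above the valve's 60 mm square plate (a 26 mm collar round the stem fills 6 mm of that) and this point is about 90 mm above the table. z: up, the way it pulls; y: along the row of knobs; x: across it (grip along x, clear of the neighbours).
- purge_knob (a joint): Orange knob's travel in m: 0 pushed in (off), 0.020 pulled straight up to its stop (on). It starts in. A sprung detent holds it at either end: about 5 N starts it out, about 4 N starts it back; past half-way it snaps on by itself.
- supply_knob (a joint): Black knob, same size and travel; starts out (0.020) and must stay out. The three knobs, in any order, stand 100 mm apart in a row on a low grey panel, 340 x 130 mm and 50 mm high, fixed to the bench at any place and turned up to 20 degrees.
- vacuum_knob (a joint): Blue knob, same size and travel, starts pushed in (0) and must stay in.

How it is judged:
On the way:
1. the orange knob is pulled out to its on detent and stays there for 0.8 s (value of joint purge_knob above 0.016 m), for 0.8 s.
At the end, for the whole second after the job is handed in: After its second out, the orange knob is back in, within 4 mm of fully home; the black knob is still out (within 4 mm of its stop) and the blue knob still in (within 4 mm of home) (value of joint each of purge_knob, vacuum_knob below 0.004 m and value of joint supply_knob above 0.016 m); the robot touches nothing.
It fails at once if the black knob is pushed in past half-way (value of joint supply_knob below 0.01 m).
It fails at once if the blue knob is pulled out past half-way (value of joint vacuum_knob above 0.01 m).
It also fails if it takes over 32 s, if anything falls off the work surface, if the arm or the gripper's body presses on something with over 40 N, if the wrist force passes 120 N, or if a joint passes its speed limit or range.

## Working session

There is one attempt and no reset: what is moved stays moved. The work goes in short steps, Python scripts to look and compute and a tool call to move; the robot and the scene stay as the last step left them, time stands still between calls to the robot, and variables do not carry over. Pictures are saved under pics/ and viewed, about 8 in all and at most 12, crops included, and the job is handed in when it is done.

Besides the shell and the picture viewer there is one more tool, called after ">>>" as a command line: name --argument value ..., lists and objects as JSON in quotes. apply_moves: Moves the arm, as the interface text tells. Its arguments: {"type":"object","properties":{"deltas":{"type":"array","items":{"type":"object","properties":{"translation":{"type":"array","items":{"type":"number"}},"turn":{"type":"array","items":{"type":"number"}},"hand":{"type":"number"}}}},"newtons":{"type":"number"}},"required":["deltas"]}

```bash
mkdir -p pics
python3 - <<'E'
from bench import readout,camera,calibration
import cv2,numpy as np
s=readout.read_state();print(s['time'],s['ee_pos'],s['eef_rot'],s['width'])
ims=[]
for n in("top","side"):
    im=camera(n);np.save(f'pics/{n}.npy',im);ims.append(im)
    c=calibration(n);print(n,c['fx'],c['D'],np.round(np.linalg.inv(c['extrinsics']),3).tolist())
v=np.vstack(ims);v=cv2.resize(v,(480,600),interpolation=cv2.INTER_AREA)
cv2.imwrite('pics/a.png',v[:,:,::-1])
E
```

```text
0.0 [ 0.25683635 -0.56937047  0.23574992] [ 9.77634141e-01  2.10311589e-01 -1.94832336e-04 -6.95623084e-04] 0.0869633012740797
top 405.00951674695375 [-0.0245573  0.         0.         0.         0.       ] [[0.025, -0.998, 0.057, 0.528], [-1.0, -0.023, 0.021, 0.034], [-0.02, -0.057, -0.998, 0.781], [0.0, 0.0, 0.0, 1.0]]
side 448.09004572170517 [-0.03999982  0.          0.          0.          0.        ] [[0.743, -0.42, 0.521, 0.228], [-0.669, -0.492, 0.557, -0.318], [0.022, -0.762, -0.647, 0.51], [0.0, 0.0, 0.0, 1.0]]
```

View pics/a.png

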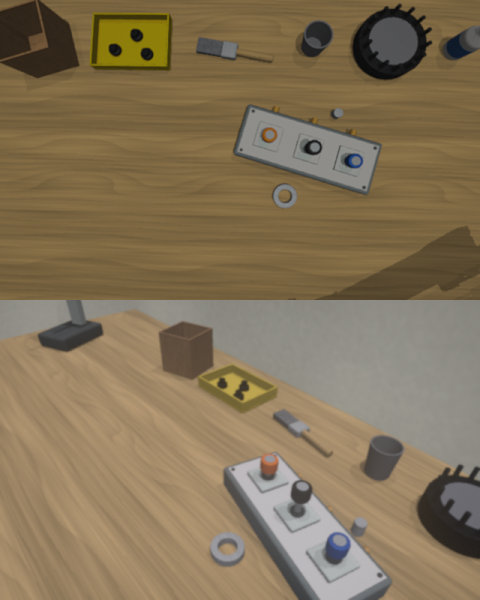

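The top view shows the panel with orange at about (358,179), black at (418,196) and blue at (471,214) in full-size pixels. The side view agrees: orange and blue are low, black is raised. Next I'll measure them.

```bash
cat > h.py <<'E'
import cv2,numpy as np
def ray(c,p):
    K=np.array([[c['fx'],0,c['cx']],[0,c['fy'],c['cy']],[0,0,1]])
    u=cv2.undistortPoints(np.array([[p]],float),K,np.array(c['D']))[0,0]
    T=np.linalg.inv(np.array(c['extrinsics']));return T[:3,3],T[:3,:3]@np.array([u[0],u[1],1])
def plane(c,p,z):
    o,d=ray(c,p);return o+d*(z-o[2])/d[2]
def cross(a,b):
    (o1,d1),(o2,d2)=a,b;d1=d1/np.linalg.norm(d1);d2=d2/np.linalg.norm(d2)
    s=np.linalg.lstsq(np.c_[d1,-d2],o2-o1,rcond=None)[0]
    p,q=o1+s[0]*d1,o2+s[1]*d2;return (p+q)/2,np.linalg.norm(p-q)
def blob(im,lo,hi,box):
    h=cv2.cvtColor(im,cv2.COLOR_RGB2HSV);m=cv2.inRange(h,lo,hi);k=np.zeros_like(m)
    x0,y0,x1,y1=box;k[y0:y1,x0:x1]=m[y0:y1,x0:x1]
    C=max(cv2.findContours(k,cv2.RETR_EXTERNAL,cv2.CHAIN_APPROX_NONE)[0],key=cv2.contourArea);C=cv2.convexHull(C)
    M=cv2.moments(C);return (M['m10']/M['m00'],M['m01']/M['m00']),cv2.boundingRect(C)
E
python3 - <<'E'
from h import *
from bench import calibration
t=np.load('pics/top.npy');s=np.load('pics/side.npy');ct,cs=calibration('top'),calibration('side')
O=((3,130,80),(16,255,255));B=((105,120,50),(130,255,255))
for n,r,bt,bs in(("or",O,(335,160,380,205),(335,195,385,250)),("bl",B,(445,190,495,240),(420,300,480,355))):
    a,ra=blob(t,*r,bt);b,rb=blob(s,*r,bs)
    print(n,a,ra,b,rb,cross(ray(ct,a),ray(cs,b)),plane(ct,a,.09),plane(cs,b,.09))
v=np.hstack([cv2.resize(t[150:210,330:390],(400,400),interpolation=0),cv2.resize(s[180:260,320:400],(400,400),interpolation=0)])
cv2.imwrite('pics/b.png',v[:,:,::-1])
# panel corners, z=.05 (grey-white top)
h=cv2.cvtColor(t,cv2.COLOR_RGB2HSV);m=cv2.inRange(h,(0,0,90),(180,60,255));m[:,:300]=0;m[:,520:]=0;m[:130]=0;m[270:]=0
C=max(cv2.findContours(m,cv2.RETR_EXTERNAL,cv2.CHAIN_APPROX_NONE)[0],key=cv2.contourArea)
p=np.array([plane(ct,q[0],.05)[:2] for q in C],np.float32);print(cv2.minAreaRect(p),cv2.boxPoints(cv2.minAreaRect(p)))
E
```

```text
or (358.8899430740038, 179.77545857052496) (350, 171, 19, 19) (358.5191740412979, 217.76274757690683) (349, 206, 21, 25) (array([ 0.59696829, -0.01635136,  0.09181285]), np.float64(0.0016712050081755605)) [ 0.59775288 -0.01707457  0.09      ] [ 0.59788153 -0.01453734  0.09      ]
bl (473.08152173913044, 214.1105072463768) (464, 205, 20, 19) (451.84644194756555, 323.1727007906783) (439, 312, 27, 22) (array([ 0.54327776, -0.20902881,  0.09753787]), np.float64(0.0007899741993874548)) [ 0.54369099 -0.21204702  0.09      ] [ 0.54870429 -0.20677878  0.09      ]
((0.5703598260879517, -0.113135427236557), (0.32811594009399414, 0.11847785115242004), 74.2525405883789) [[ 0.46881932 -0.25495854]
 [ 0.5828504  -0.28711316]
 [ 0.67190033  0.02868769]
 [ 0.55786926  0.06084231]]
```

View pics/b.png

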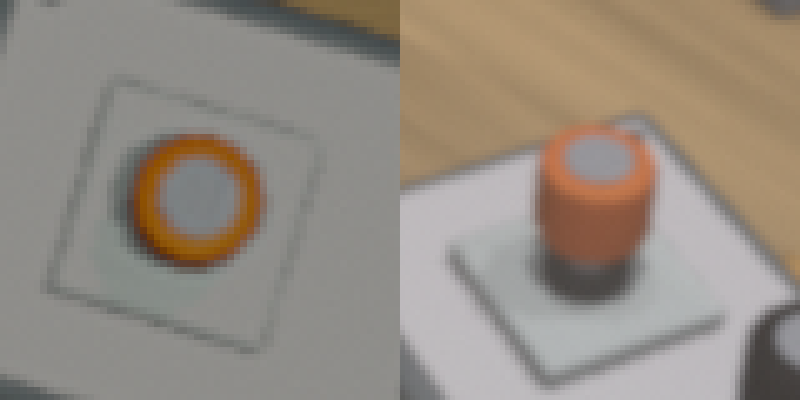

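Orange is at (0.597, -0.0165), z about 0.091, which matches the expected 0.09. The orange-blue spacing is 0.200 m, as it should be. The row lies at 74.4°, so the jaws need to be at -15.7°, a +50° turn from the present -65.7°. I'll move above it now.

>>> apply_moves --deltas '[{"translation": [0.024,0.039,0],"turn": [0,0,0.07],"hand": 0.087},{"translation": [0.024,0.039,0],"turn": [0,0,0.07],"hand": 0.087},{"translation": [0.024,0.039,0],"turn": [0,0,0.07],"hand": 0.087},{"translation": [0.024,0.039,0],"turn": [0,0,0.07],"hand": 0.087},{"translation": [0.024,0.039,0],"turn": [0,0,0.07],"hand": 0.087}]'

```text
time: 0.6
ee_pos: [0.3731, -0.3723, 0.2326]
eef_rot: [0.926, 0.377, -0.003, -0.002]
ft_force: [1.7, -0.6, 0.5]
width: 0.0869
```

>>> apply_moves --deltas '[{"translation": [0.024,0.039,0],"turn": [0,0,0.07],"hand": 0.087},{"translation": [0.024,0.039,0],"turn": [0,0,0.07],"hand": 0.087},{"translation": [0.024,0.039,0],"turn": [0,0,0.07],"hand": 0.087},{"translation": [0.024,0.039,0],"turn": [0,0,0.07],"hand": 0.087},{"translation": [0.024,0.039,0],"turn": [0,0,0.07],"hand": 0.087}]'

```text
time: 1.1
ee_pos: [0.4954, -0.1683, 0.2319]
eef_rot: [0.843, 0.538, -0.004, -0.001]
ft_force: [1.1, -0.1, -0.1]
width: 0.0873
```

>>> apply_moves --deltas '[{"translation": [0.025,0.038,0],"turn": [0,0,0.04],"hand": 0.087},{"translation": [0.025,0.038,0],"turn": [0,0,0.04],"hand": 0.087},{"translation": [0.025,0.038,0],"turn": [0,0,0.04],"hand": 0.087},{"translation": [0.025,0.038,0],"turn": [0,0,0.04],"hand": 0.087},{"translation": [0,0,-0.02],"turn": [0,0,0],"hand": 0.087}]'

```text
time: 1.6
ee_pos: [0.6002, -0.002, 0.2129]
eef_rot: [0.792, 0.611, -0.001, -0.001]
ft_force: [-0.6, 0.3, -0.7]
width: 0.0868
```

Run:
```python
from h import *
from bench import readout,camera,calibration
from scipy.spatial.transform import Rotation as R
s=readout.read_state();c=calibration('wrist');im=camera('wrist')
r=R.from_quat(s['eef_rot']).as_matrix();print(s['time'],s['ee_pos'],'z',r[:,2],'yang',np.degrees(np.arctan2(r[1,1],r[0,1])),s['joint_positions'])
np.save('pics/w.npy',im);cv2.imwrite('pics/w.png',im[:,:,::-1])
try:
    a,b=blob(im,(3,130,80),(16,255,255),(0,0,640,400));print(a,b,plane(c,a,.095),ray(c,a)[0])
except Exception as e:print(e)
```

```text
1.6 [ 0.60020396 -0.00204277  0.21293936] z [-3.41555435e-03 -4.56684135e-05 -9.99994166e-01] yang -14.74439727099968 [ 0.39466349  0.35173312 -0.58645997  1.5349507   0.1976804   1.3182309
 -0.47104679]
(319.13194758246726, 208.92062057538786) (302, 189, 36, 40) [ 0.5963385  -0.01546525  0.095     ] [0.62133871 0.07719197 0.36084023]
```

View pics/w.png

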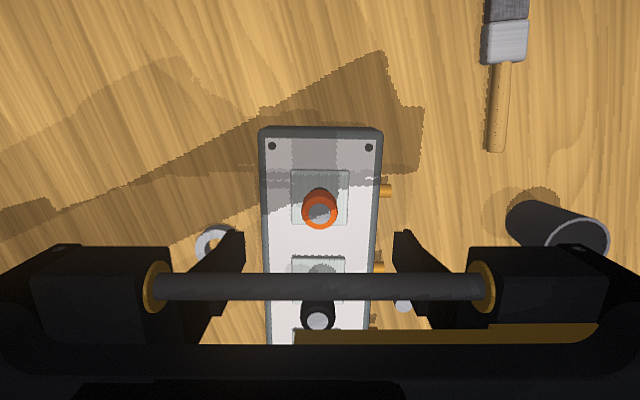

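The wrist view shows the orange knob at (319,209), giving (0.596, -0.0155), within 1 mm of the earlier fix. The fingers straddle the row. Next I align and descend to TCP z = 0.087.

>>> apply_moves --deltas '[{"translation": [-0.003,-0.014,0],"turn": [0,0,-0.016],"hand": 0.087},{"translation": [0,0,-0.03],"turn": [0,0,0],"hand": 0.087},{"translation": [0,0,-0.03],"turn": [0,0,0],"hand": 0.087},{"translation": [0,0,-0.03],"turn": [0,0,0],"hand": 0.087},{"translation": [0,0,0],"turn": [0,0,0],"hand": 0.087}]' --newtons 25

```text
time: 2.15
ee_pos: [0.592, -0.0312, 0.1165]
eef_rot: [0.802, 0.597, -0.007, -0.001]
ft_force: [0.1, 0.1, 0.8]
width: 0.0868
```

>>> apply_moves --deltas '[{"translation": [0.0045,0.015,0],"turn": [0.007,-0.012,0.016],"hand": 0.087},{"translation": [0,0,0],"turn": [0,0,0],"hand": 0.087}]'

```text
time: 2.35
ee_pos: [0.5974, -0.018, 0.1194]
eef_rot: [0.798, 0.602, 0.001, 0.001]
ft_force: [-0.4, 0.0, 0.3]
width: 0.087
```

>>> apply_moves --deltas '[{"translation": [0,0.0015,-0.012],"turn": [0,0,0],"hand": 0.087},{"translation": [0,0,-0.01],"turn": [0,0,0],"hand": 0.087},{"translation": [0,0,-0.008],"turn": [0,0,0],"hand": 0.087},{"translation": [0,0,0],"turn": [0,0,0],"hand": 0.087}]'

```text
time: 2.75
ee_pos: [0.5991, -0.0168, 0.0905]
eef_rot: [0.799, 0.602, 0.003, 0.003]
ft_force: [-0.4, 0.4, -0.4]
width: 0.0868
```

>>> apply_moves --deltas '[{"translation": [-0.002,0.0005,-0.003],"turn": [0,0,0],"hand": 0.087},{"translation": [0,0,0],"turn": [0,0,0],"hand": 0.03},{"translation": [0,0,0],"turn": [0,0,0],"hand": 0.02},{"translation": [0,0,0],"turn": [0,0,0],"hand": 0.02},{"translation": [0,0,0],"turn": [0,0,0],"hand": 0.02}]' --newtons 25

```text
time: 3.25
ee_pos: [0.5971, -0.0163, 0.0876]
eef_rot: [0.799, 0.602, 0.003, 0.003]
ft_force: [0.4, 0.2, -0.4]
width: 0.0631
```

>>> apply_moves --deltas '[{"translation": [0,0,0],"turn": [0,0,0],"hand": 0.02},{"translation": [0,0,0],"turn": [0,0,0],"hand": 0.02}]'

```text
time: 3.45
ee_pos: [0.5973, -0.0163, 0.0879]
eef_rot: [0.799, 0.602, 0.003, 0.003]
ft_force: [0.2, -0.1, 0.3]
width: 0.0471
```

>>> apply_moves --deltas '[{"translation": [0,0,0],"turn": [0,0,0],"hand": 0.02},{"translation": [0,0,0],"turn": [0,0,0],"hand": 0.02},{"translation": [0,0,0],"turn": [0,0,0],"hand": 0.02},{"translation": [0,0,0],"turn": [0,0,0],"hand": 0.02}]'

```text
time: 3.85
ee_pos: [0.5968, -0.0161, 0.088]
eef_rot: [0.799, 0.602, 0.003, 0.003]
ft_force: [-1.2, 0.3, 1.0]
width: 0.0332
```

The width of 33 mm matches the 34 mm head, so it is gripped. Now I pull.

>>> apply_moves --deltas '[{"translation": [0,0,0.006],"turn": [0,0,0],"hand": 0.02},{"translation": [0,0,0.006],"turn": [0,0,0],"hand": 0.02},{"translation": [0,0,0.006],"turn": [0,0,0],"hand": 0.02},{"translation": [0,0,0],"turn": [0,0,0],"hand": 0.02}]'

```text
time: 4.25
ee_pos: [0.5968, -0.0161, 0.1077]
eef_rot: [0.799, 0.602, 0.003, 0.003]
ft_force: [-3.9, -0.6, 4.9]
width: 0.0333
```

>>> apply_moves --deltas '[{"translation": [0,0,0.002],"turn": [0,0,0],"hand": 0.02},{"translation": [0,0,0],"turn": [0,0,0],"hand": 0.02}]'

```text
time: 4.45
ee_pos: [0.5966, -0.0161, 0.1082]
eef_rot: [0.798, 0.602, 0.003, 0.002]
ft_force: [1.3, 0.1, -0.1]
width: 0.0332
```

Run:
```python
from h import *
from bench import readout,camera,calibration
ims=[];print(readout.read_state()['ft_force'])
im=camera('side');np.save('pics/s2.npy',im);print(readout.read_state()['time'])
v=np.hstack([cv2.resize(x[160:280,300:420],(400,400)) for x in(np.load('pics/side.npy'),im)])
cv2.imwrite('pics/s2.png',v[:,:,::-1])
```

```text
[ 1.34324634  0.14057679 -0.09513036]
4.5
```

View pics/s2.png

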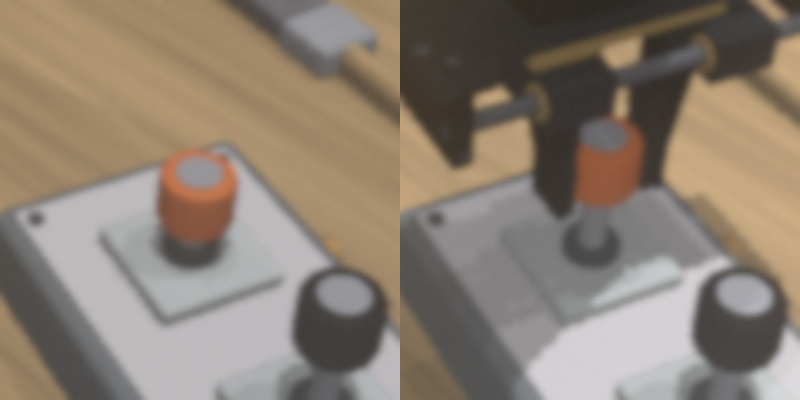

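The crop shows the orange head raised about 20 mm between the fingers, with the stem exposed and the black knob still out. I'll hold it there.

>>> apply_moves --deltas '[{"translation": [0,0,0],"turn": [0,0,0],"hand": 0.02},{"translation": [0,0,0],"turn": [0,0,0],"hand": 0.02},{"translation": [0,0,0],"turn": [0,0,0],"hand": 0.02},{"translation": [0,0,0],"turn": [0,0,0],"hand": 0.02},{"translation": [0,0,0],"turn": [0,0,0],"hand": 0.02}]'

```text
time: 5.0
ee_pos: [0.5967, -0.0161, 0.1083]
eef_rot: [0.799, 0.602, 0.003, 0.002]
ft_force: [2.2, 0.2, -3.4]
width: 0.0335
```

>>> apply_moves --deltas '[{"translation": [0,0,0],"turn": [0,0,0],"hand": 0.02},{"translation": [0,0,0],"turn": [0,0,0],"hand": 0.02},{"translation": [0,0,0],"turn": [0,0,0],"hand": 0.02},{"translation": [0,0,0],"turn": [0,0,0],"hand": 0.02},{"translation": [0,0,0],"turn": [0,0,0],"hand": 0.02}]'

```text
time: 5.5
ee_pos: [0.5966, -0.0161, 0.1083]
eef_rot: [0.798, 0.602, 0.003, 0.002]
ft_force: [2.6, 0.4, -4.1]
width: 0.0335
```

>>> apply_moves --deltas '[{"translation": [0,0,0],"turn": [0,0,0],"hand": 0.02},{"translation": [0,0,0],"turn": [0,0,0],"hand": 0.02}]'

```text
time: 5.7
ee_pos: [0.5966, -0.0161, 0.1083]
eef_rot: [0.798, 0.602, 0.003, 0.002]
ft_force: [2.1, 0.4, -3.0]
width: 0.0335
```

Held out for about 1.4 s (from 4.25 to 5.7 s). Now I push it back in.

>>> apply_moves --deltas '[{"translation": [0,0,-0.006],"turn": [0,0,0],"hand": 0.02},{"translation": [0,0,-0.006],"turn": [0,0,0],"hand": 0.02},{"translation": [0,0,-0.006],"turn": [0,0,0],"hand": 0.02},{"translation": [0,0,-0.002],"turn": [0,0,0],"hand": 0.02},{"translation": [0,0,0],"turn": [0,0,0],"hand": 0.02}]'

```text
time: 6.2
ee_pos: [0.5967, -0.0161, 0.088]
eef_rot: [0.799, 0.602, 0.003, 0.003]
ft_force: [-4.5, 0.4, 8.0]
width: 0.0335
```

It is back at 0.088 and pressing on the lower stop with 8 N. Next I release and rise.

>>> apply_moves --deltas '[{"translation": [0,0,0],"turn": [0,0,0],"hand": 0.087},{"translation": [0,0,0],"turn": [0,0,0],"hand": 0.087},{"translation": [0,0,0],"turn": [0,0,0],"hand": 0.087},{"translation": [0,0,0],"turn": [0,0,0],"hand": 0.087},{"translation": [0,0,0],"turn": [0,0,0],"hand": 0.087}]'

```text
time: 6.7
ee_pos: [0.5969, -0.0162, 0.0875]
eef_rot: [0.799, 0.602, 0.003, 0.003]
ft_force: [0.1, 0.3, -0.3]
width: 0.0653
```

>>> apply_moves --deltas '[{"translation": [0,0,0.01],"turn": [0,0,0],"hand": 0.087},{"translation": [0,0,0.03],"turn": [0,0,0],"hand": 0.087},{"translation": [0,0,0.04],"turn": [0,0,0],"hand": 0.087},{"translation": [0,0,0.03],"turn": [0,0,0],"hand": 0.087},{"translation": [0,0,0],"turn": [0,0,0],"hand": 0.087}]'

```text
time: 7.2
ee_pos: [0.5956, -0.0158, 0.2033]
eef_rot: [0.798, 0.602, 0.002, 0.002]
ft_force: [-0.4, -0.9, 0.1]
width: 0.0868
```

Run:
```python
from h import *
from bench import readout,camera,calibration
im=camera('side');s=readout.read_state();print(s['time'],s['ee_pos'],s['ft_force'],s['width'])
v=np.hstack([cv2.resize(x[170:370,300:500],(400,400)) for x in(np.load('pics/side.npy'),im)])
cv2.imwrite('pics/s3.png',v[:,:,::-1])
print(blob(im,(3,130,80),(16,255,255),(335,180,385,250)),blob(im,(105,120,50),(130,255,255),(420,290,480,355)))
```

```text
7.25 [ 0.59497431 -0.01584716  0.20136956] [0.61914139 0.12752519 0.90775301] 0.0869228896373147
((358.5220385674931, 219.82277318640953), (349, 209, 21, 23)) ((451.9037800687285, 323.5193298969072), (439, 313, 27, 21))
```

View pics/s3.png

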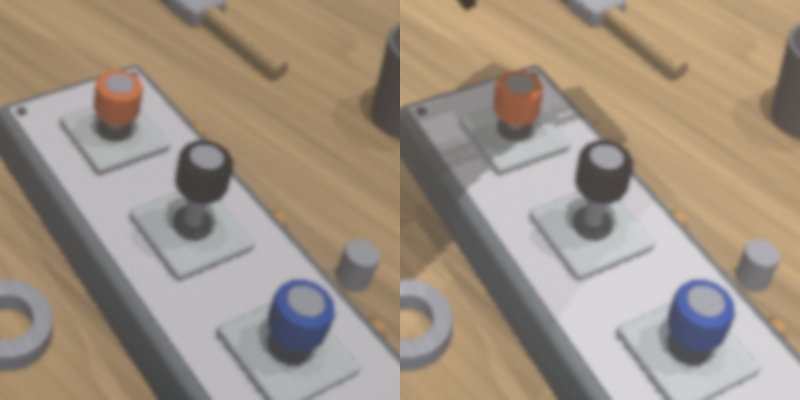

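The after picture matches the before picture: orange is home, black is out and blue is in. The gripper is clear, at rest, with no force on it.

```bash
python3 -c "
from bench import order;print(order.close_job())"
```

```text
the job is handed in; nothing more can be done
None
```

The air line is purged and the job is handed in, at about 7.3 s on the robot's clock. I gripped the orange knob across the row and pulled it up about 20 mm to its on detent. I held it out for about 1.4 s, pushed it back to its lower stop (about 8 N), let go and raised the gripper clear.

**Last checks:** the final side picture shows orange home, black out and blue in, looking the same as before the pull. The open gripper stood over 70 mm above the orange knob, with under 1 N on the wrist. The orange patch's centre read 2 px lower than at the start, most likely because the gripper's shadow hid its top edge. Nothing else disagreed, and the hand-in reports no verdict.

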